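Weigh the next lot of sherds on the dial scale

TASK

The lot of loose sherds in the carry caddy is to be weighed next. The sherd lying on the dial scale is done: lift it off and lay it flat on the foam pad clear of the sherd already there, which stays where it is, without dropping it. Then carry the caddy over level, so that none of its four sherds comes out, and set it down flat inside the raised rim of the scale's pan, so that the scale alone carries it.

Things in the scene. Friction and masses are not known exactly. Their poses are not given: they have to be found in the camera images.
- pan_center (a point): Centre of the top face of the steel pan plate of the fixed grey dial scale; z up, x away from the dial. Plate 150 mm (x) by 190 mm (y) inside an upright rim 3 mm thick and 9 mm high. Plate 72 mm above the desk when empty. Housing under it: 180 mm wide (y), 60 mm high, reaching 74 mm behind and 134 mm in front (-x, where the sloping round dial with its needle is).
- scale_pan (a joint): How far the sprung pan of the scale has sunk, in m: 0 empty, 12 mm at its stop; it sinks straight down, 1.2 mm for each 100 g laid on it, and springs back. The needle turns with it.
- weighed_center (a point): Middle of the sherd on the scale at the start: irregular grey-brown pottery, slightly dished, 101 mm long (x), about 54 mm wide (y) and 10 to 12 mm thick near the middle, 19 mm high at one end; about 65 g. Point 8 mm above its underside. Can be pinched from above across its width (y) at this point, fingertips almost down on the plate.
- pad_top (a point): Centre of the upper face of the foam pad: a flat white sheet 200 mm (x) by 180 mm (y), 8 mm thick, fixed to the desk, firm. Its +x part is taken by another sherd; its middle and -x part are free.
- pad_sherd_center (a point): Middle of the sherd already on the foam pad: 62 mm long (its x) by 49 mm wide (its y), 15 mm high; this point is 7.5 mm above its underside. To be left where it is.
- caddy_handle (a point): Middle of the handle bar of the grey plastic caddy, 97 mm above its flat underside; z up. Open tray 132 mm (x) by 172 mm (y), 138 by 178 over the rim, walls 35 mm high, split by a middle wall along y. The bar runs along y above it: 134 long, 14 thick (x), 22 mm high, open hand-hold 46 mm high below, uprights 56 mm either side. About 0.36 kg with its sherds, balanced near the middle.
- lot_a_center (a point): Sherd loose in the caddy, 100 x 43 mm, 20 mm high; point 10 mm above its underside.
- lot_b_center (a point): Sherd loose in the caddy, 56 x 37 mm, 12 mm high; point 6 mm above its underside.
- lot_c_center (a point): Sherd loose in the caddy, 65 x 30 mm, 18 mm high; point 9 mm above its underside.
- lot_d_center (a point): Sherd loose in the caddy, 63 x 33 mm, 11 mm high; point 5 mm above its underside.
Things that resemble listed ones, but are neither listed nor needed, are in the scene too. What is shaped like the part that bears weighed_center but turquoise is not meant.

How it is judged:
On the way, in this order (a step that is already met when the one before it is completed fails the run):
1. the weighed sherd lies flat on the foam pad, released (x of weighed_center in the frame of pad_top between -0.1 and 0.1 m and y of weighed_center in the frame of pad_top between -0.09 and 0.09 m and z of weighed_center in the frame of pad_top between 0 and 0.016 m and angle between weighed_center's own z axis and vertical below 0.26 rad and contact force between weighed_sherd and the fingers below 0.1 N and contact force between weighed_sherd and pad_sherd below 0.3 N), for 0.2 s.
2. the caddy sits flat in the scale's pan (x of caddy_handle in the frame of pan_center between -0.013 and 0.013 m and y of caddy_handle in the frame of pan_center between -0.013 and 0.013 m and z of caddy_handle in the frame of pan_center between 0.092 and 0.101 m and angle between caddy_handle's own z axis and vertical below 0.06 rad and value of joint scale_pan above 0.002 m), for 0.2 s.
At the end, for the whole second after the job is handed in: The sherd from the scale lies flat (15 degrees) with its middle over the pad, clear of the other sherd, which is within 25 mm of its start. The caddy sits level (3.5 degrees) on the plate within the pan's rim, 13 mm of centre, pan sunk over 2 mm, its four sherds inside. All released, at rest (all of step 1 and all of step 2 and x of lot_a_center in the frame of caddy_handle between -0.066 and 0.066 m and y of lot_a_center in the frame of caddy_handle between -0.086 and 0.086 m and z of each of lot_a_center, lot_b_center, lot_c_center, lot_d_center in the frame of caddy_handle below -0.05 m and x of lot_b_center in the frame of caddy_handle between -0.066 and 0.066 m and y of lot_b_center in the frame of caddy_handle between -0.086 and 0.086 m and x of lot_c_center in the frame of caddy_handle between -0.066 and 0.066 m and y of lot_c_center in the frame of caddy_handle between -0.086 and 0.086 m and x of lot_d_center in the frame of caddy_handle between -0.066 and 0.066 m and y of lot_d_center in the frame of caddy_handle between -0.086 and 0.086 m and contact force between caddy and the fingers below 0.1 N and linear speed of each of caddy, weighed_sherd below 0.02 m/s and distance of pad_sherd_center from where it was at the start of the episode below 0.025 m); the robot touches nothing.
It fails at once if a sherd comes out of the caddy (not (x of lot_a_center in the frame of caddy_handle between -0.066 and 0.066 m and y of lot_a_center in the frame of caddy_handle between -0.086 and 0.086 m and z of lot_a_center in the frame of caddy_handle below -0.05 m) or not (x of lot_b_center in the frame of caddy_handle between -0.066 and 0.066 m and y of lot_b_center in the frame of caddy_handle between -0.086 and 0.086 m and z of lot_b_center in the frame of caddy_handle below -0.05 m) or not (x of lot_c_center in the frame of caddy_handle between -0.066 and 0.066 m and y of lot_c_center in the frame of caddy_handle between -0.086 and 0.086 m and z of lot_c_center in the frame of caddy_handle below -0.05 m) or not (x of lot_d_center in the frame of caddy_handle between -0.066 and 0.066 m and y of lot_d_center in the frame of caddy_handle between -0.086 and 0.086 m and z of lot_d_center in the frame of caddy_handle below -0.05 m)).
It fails at once if the caddy is tilted by more than 20 degrees (angle between caddy_handle's own z axis and vertical above 0.35 rad).
It fails at once if the sherd from the scale, or the caddy, is dropped from more than about 35 mm ((linear speed of weighed_sherd above 0.85 m/s and contact force between weighed_sherd and the fingers below 0.05 N) or (linear speed of caddy above 0.85 m/s and contact force between caddy and the fingers below 0.05 N)).
It fails at once if the sherd already on the pad is pushed more than 25 mm (distance of pad_sherd_center from where it was at the start of the episode above 0.025 m).
It also fails if it takes over 64 s, if anything falls off the work surface, if the arm or the gripper's body presses on something with over 40 N, if the wrist force passes 120 N, or if a joint passes its speed limit or range.

ROBOT

A 7-joint arm with a two-finger parallel gripper is mounted at the origin on a cart in front of the work surface, level with it; the furniture and walls round the work are solid. World frame = base frame: x ahead of the robot, y to its left, z up, the work surface at z = 0. Lengths are in m, angles in rad, forces in N, time in s.
With the tool pointing down it reaches from about 0.4 to 0.85 m from the base axis. Payload 6.9 kg.
Tool frame: the origin (TCP) lies midway between the tips of the shut fingers; the grasp point (between the pads) lies behind it (ctrl.pinch_z is the z of the grasp point in the tool frame, in m); z points along the fingers, y is the direction in which the jaws open and shut (so a half turn about z gives the same grasp; the last joint's range is limited). The gripper opens to 85 mm and grips with 20 to 120 N. Pads are 22 mm wide; open, the fingers measure 114 mm over their backs; the gripper's body (76 mm by 85 mm) begins 54 mm behind the grasp point. The pads swing forward as they close: fully open they stand 13 mm farther back than shut.
Start: joints at [-1.073, 0.507, -0.238, 1.5, 0.126, 1.149, -0.155], TCP at [0.239, 0.577, 0.231] pointing down, gripper open.
Joint ranges: [-3.08, 3.08], [-0.24, 2.05], [-1.43, 1.35], [0, 2.5], [-1.52, 4.66], [0.17, 1.96], [-2.89, 2.89]. Speed limits (rad/s): [2.39, 2.39, 3.14, 3.14, 3.14, 3.14, 3.14].

INTERFACE

Orientations are given as a unit quaternion [w, x, y, z].
In Python, from station import ctrl, get_state, vision, ticket, models gives the robot as it stands. Calls block until the motion is done:
- ctrl.movep(position, orientation): joint-space move of the TCP to a pose.
- ctrl.movel(position, frame=None, max_speed=0.15): straight line of the TCP; frame=None keeps the orientation; max_speed is the mean speed in m/s.
- ctrl.set_joints(angles): joint-space move.
- ctrl.ungrasp() and ctrl.close_gripper(force=None): open the fingers fully, or close them until they stop; force is the grip in N (None keeps the last).
- ctrl.pause(seconds).
- ctrl.ik(position, orientation): joint angles nearest the present ones, or None.
- get_state(): the state.
- vision.grab_frame(name): name is "scene" or "side" or "wrist"; returns (picture, depth): 420x560x3 uint8, blue, green, red; 420x560 float32, m along the optical axis (not along the pixel's ray), 0 where there is no reading.
- vision.camera_info(name): a dict with "mtx" (3x3 intrinsics, pixels), "R" (3x3) and "t" (3): a world point X has camera coordinates R X + t; the wrist camera has in their place "hand_eye" (4x4, takes a point from camera to tool coordinates, whose origin is the TCP and whose axes are the flange's). Camera axes: x right, y down, z forward; pixel columns grow to the right and rows downward; lengths in m; the calibration is good to about 2 mm. The wrist camera is an equidistant fisheye: a pixel r from the principal point sees the ray r / f radians off the axis. A picture is of the moment at which its call begins: read the wrist's pose just before it. camera_info takes no time and is no camera call.
A pose or a line that the arm cannot do raises ctrl.Unreachable and nothing moves.
- ticket.close_job(): hands the job in, once; it reports no verdict.
Trained networks look in the newest picture that a camera, given by its name, has taken for a name from the list of things; names that differ only in an ending like _2 or _b are one class to them, and where a whole thing is asked for, a point or a joint stands for the part that bears it (a point fixed in the world has none). Each returns a list of dicts, best first, with "p" (0 to 1); they miss things now and then, are a little off and sometimes report something else, mostly with a low value. They report only what shows in the picture. A call takes as long as a camera call. They do not tell look-alikes from the thing itself.
- models.recognise(camera, target): "point" ([column, row] in pixels, amid what is visible of it).
- models.masks_of(camera, target): "mask" (420x560 bool, what is visible of it) and "point" ([column, row] in pixels, amid what is visible of it).
The state is a dict: "time": time; "qpos": joint angles; "qd": joint speeds; "tau": joint torques, N m; "tcp_pos": TCP position; "eef_rot": TCP orientation; "contact_force": force on the tool from outside, world axes, zero at the start; "wrist_torque": the same for the moment, N m; "width": finger opening in m.
Only numpy, scipy, OpenCV 4.12 (cv2) and the standard library are available. Lean on these libraries where they do the work, as an engineer would, in place of code of your own. Each camera call takes 0.05 s, during which the arm holds its last target.

## Working session

There is one attempt and no reset: what is moved stays moved. The work goes in short steps, each a Python script; the robot and the scene stay as the last script left them, time stands still between calls to the robot, and variables do not carry over. Pictures are saved under pics/ and viewed, and the job is handed in when it is done.

```bash
ls; mkdir -p pics; python3 - <<'E'
from station import ctrl,get_state,vision,models
import cv2,numpy as np
for n in ["scene","side","wrist"]:
    im,d=vision.grab_frame(n); cv2.imwrite(f"pics/{n}0.png",im); np.save(f"{n}0.npy",d)
    ci=vision.camera_info(n); print(n,{k:np.round(np.array(v),3).tolist() if not isinstance(v,str) else v for k,v in ci.items()})
print(ctrl.pinch_z); print(get_state())
E
```

```text
pics
scene {'mtx': [[420.561, 0.0, 283.484], [0.0, 420.561, 208.081], [0.0, 0.0, 1.0]], 'R': [[-0.511, -0.859, -0.013], [-0.591, 0.362, -0.721], [0.624, -0.361, -0.693]], 't': [0.186, 0.346, 0.784]}
side {'mtx': [[459.949, 0.0, 264.162], [0.0, 459.949, 210.554], [0.0, 0.0, 1.0]], 'R': [[0.955, -0.296, 0.008], [-0.165, -0.553, -0.817], [0.246, 0.779, -0.577]], 't': [-0.433, 0.137, 1.323]}
wrist {'mtx': [[325.192, 0.0, 272.457], [0.0, 325.192, 208.291], [0.0, 0.0, 1.0]], 'hand_eye': [[-0.002, -0.947, -0.321, 0.084], [1.0, -0.002, -0.0, -0.0], [-0.0, -0.321, 0.947, -0.143], [0.0, 0.0, 0.0, 1.0]]}
-0.0187
{'time': 0.15, 'qpos': array([-1.07247559,  0.5081684 , -0.2375517 ,  1.50091749,  0.12568097,
        1.14892859, -0.15481063]), 'qd': array([ 0.00066347, -0.00215309,  0.00053314, -0.00373302,  0.00174572,
       -0.00071704,  0.00104876]), 'tau': array([-2.54144936e-03, -6.21014357e+01, -2.18920246e+00, -2.49840242e+01,
        1.27266688e-02,  9.07410606e-03, -8.36889342e-06]), 'tcp_pos': array([0.23914571, 0.5770037 , 0.23061015]), 'eef_rot': array([-1.38286043e-04,  1.95151042e-01,  9.80772937e-01, -7.04797441e-04]), 'contact_force': array([-0.62676198, -0.17525119,  0.44959032]), 'wrist_torque': array([0.00240152, 0.01516024, 0.03981417]), 'width': 0.08553886247709515}
```

View pics/scene0.png

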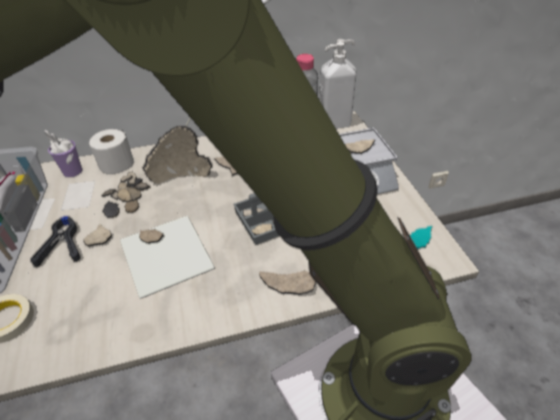

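View pics/side0.png

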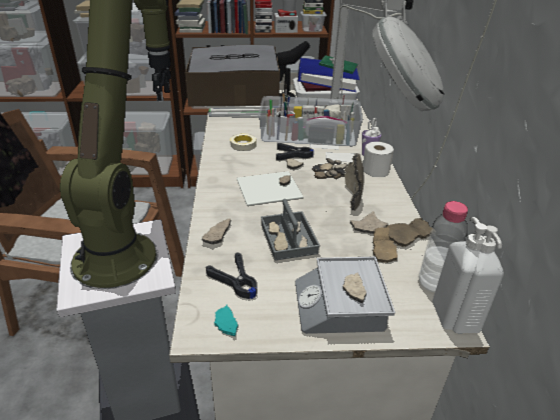

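View pics/wrist0.png

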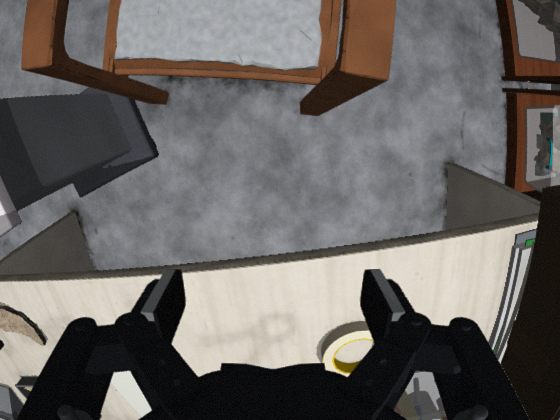

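```bash
cat > h.py <<'E'
from station import ctrl,get_state,vision,models,ticket
import cv2,numpy as np
from scipy.spatial.transform import Rotation as Rn
def Rq(q): return Rn.from_quat(np.asarray(q)[[1,2,3,0]]).as_matrix()
def grab(n,tag):
    s=get_state(); im,d=vision.grab_frame(n); cv2.imwrite(f"pics/{tag}.png",im)
    return s,im,d
def cloud(n,s,d):
    """HxWx3 world points"""
    ci=vision.camera_info(n); K=np.array(ci["mtx"]); h,w=d.shape
    u,v=np.meshgrid(np.arange(w),np.arange(h))
    x=(u-K[0,2])/K[0,0]; y=(v-K[1,2])/K[1,1]
    if n!="wrist":
        P=np.stack([x*d,y*d,d],-1)
        W=(P-np.array(ci["t"]))@np.array(ci["R"])
    else:
        th=np.hypot(x,y); k=np.where(th>1e-9,np.tan(th)/np.maximum(th,1e-9),1)
        P=np.stack([x*k*d,y*k*d,d],-1)
        H=np.array(ci["hand_eye"]); P=P@H[:3,:3].T+H[:3,3]
        W=P@Rq(s["eef_rot"]).T+np.asarray(s["tcp_pos"])
    W[d<=0]=np.nan
    return W
def proj(n,X,s=None):
    ci=vision.camera_info(n); K=np.array(ci["mtx"]); X=np.asarray(X,float)
    if n!="wrist":
        p=X@np.array(ci["R"]).T+np.array(ci["t"]); q=p[...,:2]/p[...,2:]
    else:
        H=np.array(ci["hand_eye"]); p=(X-s["tcp_pos"])@Rq(s["eef_rot"]); p=(p-H[:3,3])@H[:3,:3]
        r=np.linalg.norm(p[...,:2],axis=-1,keepdims=True); q=p[...,:2]/np.maximum(r,1e-9)*np.arctan2(r,p[...,2:])
    return q*K[0,0]+K[:2,2]
def downq(yaw):
    """tool z down, tool x axis along yaw"""
    R=np.column_stack([[np.cos(yaw),np.sin(yaw),0],[np.sin(yaw),-np.cos(yaw),0],[0,0,-1]])
    q=Rn.from_matrix(R).as_quat(); return q[[3,0,1,2]]
E
python3 - <<'E'
from h import *
s,im,d=grab("side","s1"); W=cloud("side",s,d)
cv2.imwrite("pics/s1crop.png",cv2.resize(im[160:350,180:440],None,fx=3,fy=3,interpolation=cv2.INTER_CUBIC))
for t in ["weighed_center","pad_top","pad_sherd_center","caddy_handle","lot_a_center","pan_center","scale_pan"]:
    for r in models.masks_of("side",t)[:5]:
        m=r["mask"]; P=W[m]; P=P[~np.isnan(P[:,0])]
        print(t,round(r["p"],2),np.round(r["point"]),len(P),np.round(np.median(P,0),3) if len(P) else 0,np.round(np.percentile(P,[2,98],axis=0),3).tolist() if len(P) else 0)
E
```

```text
weighed_center 0.93 [225. 322.] 515 [ 0.254 -0.329  0.01 ] [[0.229, -0.375, 0.0], [0.275, -0.289, 0.016]]
weighed_center 0.57 [356. 287.] 447 [ 0.566 -0.375  0.081] [[0.543, -0.423, 0.074], [0.593, -0.339, 0.087]]
pad_top 0.78 [266. 192.] 1441 [0.532 0.215 0.007] [[0.446, 0.14, 0.003], [0.634, 0.315, 0.012]]
caddy_handle 0.6 [291. 235.] 1768 [ 0.51  -0.07   0.021] [[0.442, -0.15, -0.0], [0.581, 0.028, 0.107]]
lot_a_center 0.51 [282. 240.] 199 [ 0.479 -0.083  0.013] [[0.455, -0.119, 0.004], [0.498, -0.046, 0.02]]
pan_center 0.75 [268. 189.] 1480 [0.534 0.217 0.007] [[0.445, 0.141, 0.002], [0.639, 0.316, 0.012]]
pan_center 0.68 [346. 290.] 3307 [ 0.571 -0.371  0.071] [[0.483, -0.467, 0.067], [0.658, -0.262, 0.08]]
scale_pan 0.7 [345. 293.] 3312 [ 0.571 -0.369  0.071] [[0.484, -0.467, 0.067], [0.658, -0.259, 0.081]]
scale_pan 0.35 [290. 237.] 1754 [ 0.51 -0.07  0.02] [[0.442, -0.15, -0.0], [0.58, 0.028, 0.107]]
```

View pics/s1crop.png

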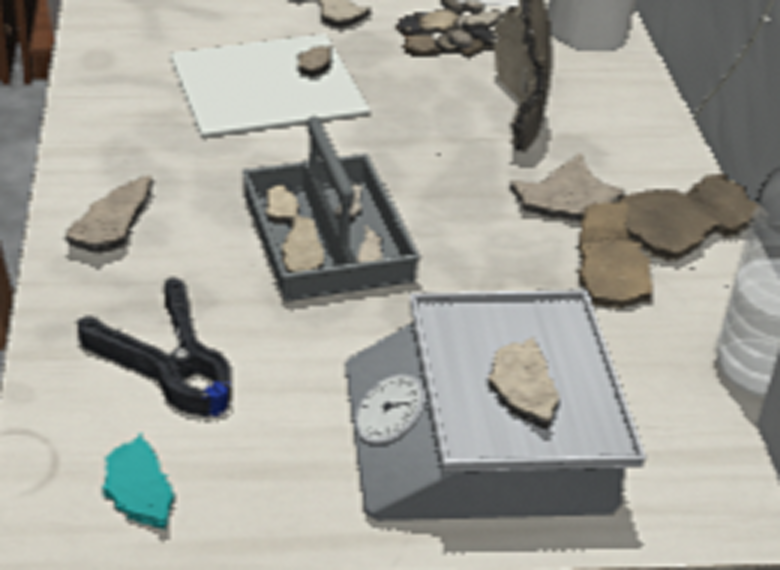

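```bash
python3 - <<'E'
from h import *
print(get_state()["qpos"])
for tag,(x,y,z,yaw) in {"w1":(0.52,0.2,0.22,0.0),"w2":(0.5,-0.08,0.30,0.0),"w3":(0.56,-0.36,0.30,0.0)}.items():
    q=ctrl.ik([x,y,z],downq(yaw)); 
    if q is None: print(tag,"none"); continue
    ctrl.movep([x,y,z],downq(yaw))
    s,im,d=grab("wrist",tag); np.save(tag+".npy",d); np.save(tag+"_s.npy",np.array([s],dtype=object),allow_pickle=True)
    print(tag,s["time"],np.round(s["qpos"],2),np.round(s["tcp_pos"],4))
    W=cloud("wrist",s,d)
    for t in ["weighed_center","pad_top","pad_sherd_center","caddy_handle","lot_a_center","pan_center"]:
        for r in models.masks_of("wrist",t)[:3]:
            m=r["mask"]; P=W[m]; P=P[~np.isnan(P[:,0])]
            if len(P) and r["p"]>.3: print(t,round(r["p"],2),np.round(r["point"]),len(P),np.round(np.median(P,0),3),np.round(np.percentile(P,[2,98],axis=0),3).tolist())
E
```

```text
[-1.07250167  0.50749163 -0.23759802  1.50023207  0.12569047  1.14893266
 -0.15476775]
w1 2.2667 [-0.74  0.45  0.49  1.71 -0.24  1.05 -1.74] [0.5196 0.2012 0.2199]
weighed_center 0.88 [546. 322.] 507 [ 0.256 -0.323  0.01 ] [[0.227, -0.371, 0.0], [0.274, -0.282, 0.015]]
pad_top 0.88 [249. 158.] 25318 [0.54  0.226 0.009] [[0.443, 0.147, 0.007], [0.635, 0.319, 0.01]]
pad_sherd_center 0.68 [227. 100.] 1714 [0.603 0.247 0.02 ] [[0.581, 0.222, 0.01], [0.626, 0.27, 0.023]]
caddy_handle 0.66 [475. 193.] 10953 [ 0.515 -0.045  0.018] [[0.441, -0.144, 0.002], [0.578, 0.032, 0.108]]
caddy_handle 0.52 [506. 170.] 482 [ 0.538 -0.105  0.014] [[0.52, -0.135, 0.003], [0.553, -0.076, 0.019]]
lot_a_center 0.82 [486. 224.] 585 [ 0.464 -0.091  0.015] [[0.451, -0.125, 0.009], [0.486, -0.038, 0.021]]
w2 3.7417 [-0.32  0.31  0.59  1.69 -0.18  1.2  -1.25] [ 0.5004 -0.0782  0.2995]
weighed_center 0.66 [426. 302.] 440 [ 0.262 -0.342  0.01 ] [[0.24, -0.371, 0.002], [0.276, -0.314, 0.017]]
weighed_center 0.64 [495. 134.] 1574 [ 0.565 -0.37   0.082] [[0.541, -0.418, 0.075], [0.59, -0.334, 0.088]]
pad_top 0.8 [ 76
[... 606 characters left out ...]
] 1011 [ 0.258 -0.324  0.01 ] [[0.227, -0.371, 0.001], [0.275, -0.285, 0.017]]
weighed_center 0.86 [283. 170.] 2606 [ 0.566 -0.372  0.082] [[0.543, -0.417, 0.079], [0.591, -0.337, 0.087]]
pad_top 0.69 [  2. 220.] 278 [0.469 0.151 0.008] [[0.438, 0.144, 0.003], [0.528, 0.171, 0.01]]
caddy_handle 0.7 [ 77. 206.] 7214 [ 0.515 -0.065  0.021] [[0.442, -0.147, 0.002], [0.578, 0.028, 0.108]]
lot_a_center 0.65 [108. 230.] 641 [ 0.47  -0.1    0.014] [[0.453, -0.127, 0.007], [0.494, -0.05, 0.021]]
pan_center 0.74 [284. 169.] 2704 [ 0.566 -0.372  0.082] [[0.542, -0.418, 0.078], [0.591, -0.336, 0.087]]
pan_center 0.68 [266. 144.] 19417 [ 0.576 -0.351  0.072] [[0.483, -0.46, 0.07], [0.654, -0.26, 0.081]]
```

```bash
cat > an.py <<'E'
from h import *
def load(tag): 
    s=np.load(tag+"_s.npy",allow_pickle=True)[0]; return s,cv2.imread(f"pics/{tag}.png"),np.load(tag+".npy")
E
python3 - <<'E'
from an import *
# top-down height maps from clouds, with 1mm cells
def topdown(tag,x0,x1,y0,y1,zmin,zmax):
    s,im,d=load(tag); W=cloud("wrist",s,d)
    P=W.reshape(-1,3); ok=~np.isnan(P[:,0])&(P[:,0]>x0)&(P[:,0]<x1)&(P[:,1]>y0)&(P[:,1]<y1)&(P[:,2]>zmin)&(P[:,2]<zmax)
    return P[ok]
def rect(P,name):
    r=cv2.minAreaRect(P[:,:2].astype(np.float32)*1000); print(name,len(P),np.round(r[0],1),np.round(r[1],1),round(r[2],2))
    return r
for tag in ("w2","w3"):
    P=topdown(tag,.48,.65,-.46,-.28,.0755,.1); P=P[(abs(P[:,0]-.566)<.06)&(abs(P[:,1]+.375)<.07)]
    rect(P,tag+" sherd"); print(P[:,2].max(),np.median(P[:,2]))
    P=topdown(tag,.4,.75,-.52,-.2,.0765,.0835); rect(P,tag+" rim(+sherd)")
    P=topdown(tag,.4,.75,-.47,-.25,.068,.0755); print("plate z",np.median(P[:,2]))
for tag in ("w1","w2","w3"):
    P=topdown(tag,.42,.6,-.17,.05,.095,.12); rect(P,tag+" bar"); print(np.percentile(P[:,2],[50,95]))
    P=topdown(tag,.42,.6,-.17,.05,.031,.04); rect(P,tag+" caddy rim")
for tag in ("w1","w2"):
    P=topdown(tag,.4,.7,.1,.36,.0055,.03); rect(P,tag+" pad")
    P=topdown(tag,.55,.66,.19,.3,.0125,.03); rect(P,tag+" padsherd"); print(np.percentile(P[:,2],[50,95]))
s,im,d=load("w3"); cv2.imwrite("pics/w3c.png",cv2.resize(im[70:300,170:400],None,fx=2.6,fy=2.6,interpolation=cv2.INTER_CUBIC))
E
```

```text
w2 sherd 1613 [ 565.8 -388.2] [119.7 112.7] 0.25
0.09083571310872168 0.08166836318698842
w2 rim(+sherd) 2629 [ 568.1 -358.9] [198.1 157.5] 74.83
plate z 0.07155882523499013
w3 sherd 2742 [ 566.  -388.3] [113.4 119.4] 89.99
0.09014742667953049 0.0817685496000455
w3 rim(+sherd) 4224 [ 568.2 -359.4] [198.7 158.4] 74.94
plate z 0.07155938648614724
w1 bar 1244 [509.1 -56.4] [133.1  15. ] 85.88
[0.10699638 0.1089971 ]
w1 caddy rim 2208 [509.3 -57. ] [178.3 138.1] 85.91
w2 bar 1704 [509.4 -58.5] [133.   14.8] 85.89
[0.10713957 0.109181  ]
w2 caddy rim 2549 [509.5 -58. ] [178.2 138.5] 85.96
w3 bar 870 [511.  -59.2] [132.1  13.6] 85.49
[0.10693606 0.10901851]
w3 caddy rim 1540 [510.1 -57.9] [179.3 138.7] 85.92
w1 pad 27597 [567.2 253.8] [223.7 256.3] 87.26
w1 padsherd 1658 [604.4 249.4] [60.2 43.2] 31.98
[0.01981363 0.02242536]
w2 pad 11689 [567.5 252.5] [224.4 256.4] 87.62
w2 padsherd 654 [602.  246.2] [59.5 42.5] 71.16
[0.01976408 0.02245973]
```

View pics/w3c.png

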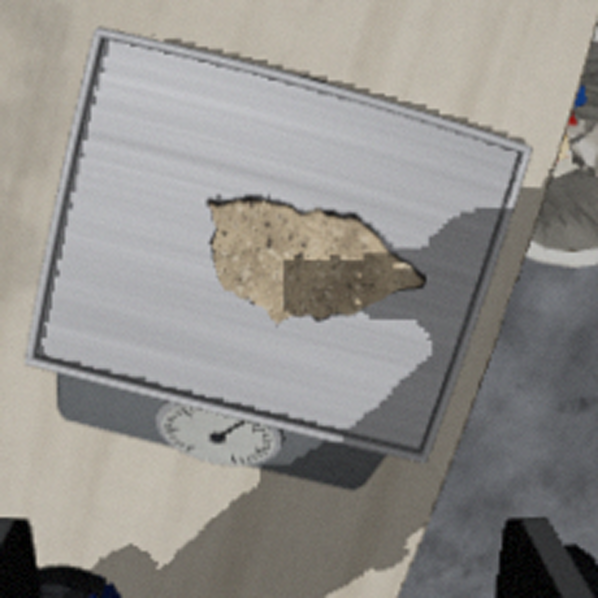

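View pics/w2.png

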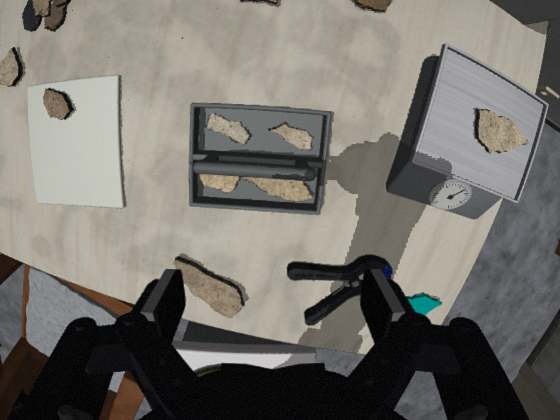

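View pics/w1.png

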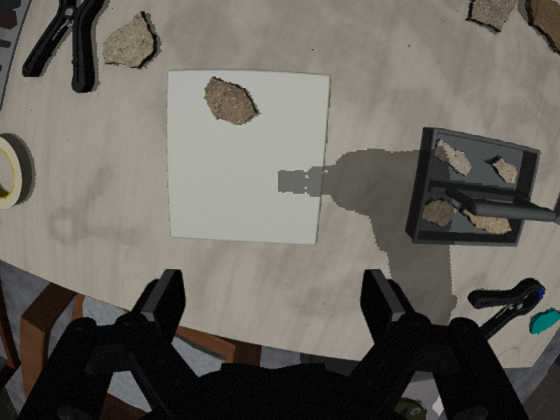

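```bash
python3 - <<'E'
from an import *
def rect(P,name):
    r=cv2.minAreaRect(P[:,:2].astype(np.float32)*1000); print(name,len(P),np.round(r[0],1),np.round(r[1],1),round(r[2],2)); return r
for tag in ("w2","w3"):
    s,im,d=load(tag); W=cloud("wrist",s,d)
    m=(abs(W[...,0]-.566)<.05)&(abs(W[...,1]+.372)<.065)&(W[...,2]>.0740)&(W[...,2]<.1)
    n,l,st,c=cv2.connectedComponentsWithStats(m.astype(np.uint8)); k=1+np.argmax(st[1:,4]); P=W[l==k]
    rect(P,tag+" sherd"); 
    p=P[:,:2]-P[:,:2].mean(0); w,v=np.linalg.eigh(p.T@p); print("pca",np.degrees(np.arctan2(*v[::-1,1])),P.mean(0))
    # profile along candidate axes
    a=np.radians(-97); 
    for adeg in (75,80,85,90,95):
        a=np.radians(adeg); u=np.array([np.cos(a),np.sin(a)]); n_=np.array([-u[1],u[0]])
        print(adeg,np.round([np.ptp(P[:,:2]@u)*1000,np.ptp(P[:,:2]@n_)*1000],1), "ctr",np.round(((P[:,:2]@u).max()+(P[:,:2]@u).min())/2*u+((P[:,:2]@n_).max()+(P[:,:2]@n_).min())/2*n_,4))
    if tag=="w3":
        for y in np.arange(-.43,-.31,.01):
            Q=P[abs(P[:,1]-y)<.002]
            if len(Q): print(round(y,3),np.round([Q[:,0].min(),Q[:,0].max(),Q[:,2].min(),Q[:,2].max()],4))
for tag in ("w1","w2"):
    s,im,d=load(tag); W=cloud("wrist",s,d)
    m=(W[...,2]>.005)&(W[...,2]<.03)&(abs(W[...,0]-.54)<.13)&(abs(W[...,1]-.23)<.12)&(im.min(2)>120)
    n,l,st,c=cv2.connectedComponentsWithStats(m.astype(np.uint8)); k=1+np.argmax(st[1:,4]); rect(W[l==k],tag+" pad")
    m=(W[...,2]>.0115)&(W[...,2]<.03)&(abs(W[...,0]-.6)<.05)&(abs(W[...,1]-.245)<.05)
    n,l,st,c=cv2.connectedComponentsWithStats(m.astype(np.uint8)); k=1+np.argmax(st[1:,4]); r=rect(W[l==k],tag+" padsherd"); print(np.round([W[l==k].min(0),W[l==k].max(0)],3).tolist())
E
```

```text
w2 sherd 1569 [ 565.1 -379.2] [95.1 55.7] 89.75
pca 77.73531828816387 [ 0.56550233 -0.37104238  0.08202759]
75 [101.4  54.1] ctr [ 0.5613 -0.3759]
80 [100.   53.3] ctr [ 0.5615 -0.3771]
85 [97.8 54.6] ctr [ 0.5632 -0.3783]
90 [94.9 55.9] ctr [ 0.5652 -0.3792]
95 [92.1 59.1] ctr [ 0.5669 -0.3794]
w3 sherd 2700 [ 562.2 -376.9] [99.1 53.2] 80.62
pca 77.25263166302405 [ 0.56658849 -0.37359402  0.08217162]
75 [100.3  54.9] ctr [ 0.5626 -0.3756]
80 [99.3 53.3] ctr [ 0.5622 -0.3767]
85 [97.5 54.6] ctr [ 0.5636 -0.3781]
90 [95.1 56. ] ctr [ 0.5655 -0.3791]
95 [92.7 58.9] ctr [ 0.5673 -0.3796]
-0.42 [0.5562 0.5661 0.078  0.0896]
-0.41 [0.551  0.5739 0.0824 0.0879]
-0.4 [0.5444 0.5837 0.0754 0.0849]
-0.39 [0.5423 0.586  0.0758 0.0839]
-0.38 [0.5379 0.5887 0.0783 0.0823]
-0.37 [0.541  0.5888 0.0743 0.0838]
-0.36 [0.5379 0.5918 0.0779 0.0829]
-0.35 [0.5472 0.5935 0.0775 0.0849]
-0.34 [0.5534 0.5923 0.0789 0.0868]
-0.33 [0.5913 0.5925 0.0811 0.0818]
w1 pad 23666 [537.9 234. ] [180.1 199.3] 87.11
w1 padsherd 1673 [604.3 249.4] [60.2 43.3] 33.8
[[0.578, 0.218, 0.012], [0.631, 0.274, 0.024]]
w2 pad 10472 [538.5 233.5] [179.3 200.8] 87.21
w2 padsherd 670 [601.9 246. ] [60.  42.5] 71.16
[[0.578, 0.218, 0.012], [0.63, 0.273, 0.024]]
```

```bash
python3 - <<'E'
from h import *
for yaw in (76.5,-103.5):
    print(yaw,[ (None if q is None else np.round(q,2)) for q in [ctrl.ik(p,downq(np.radians(y2))) for p,y2 in (((.564,-.374,.18),yaw),((.564,-.374,.0705),yaw),((.493,.236,.15),yaw+10.6),((.493,.236,.008),yaw+10.6),((.5095,-.0577,.08),yaw+9.4),((.568,-.359,.2),yaw-1.6))]])
E
```

```text
76.5 [array([ 0.4 ,  0.64,  0.26,  1.43, -0.17,  1.1 ,  0.46]), array([ 0.42,  0.74,  0.23,  1.55, -0.2 ,  0.88,  0.49]), array([-0.64,  0.47,  0.22,  1.83, -0.13,  0.85, -0.41]), array([-0.6 ,  0.67,  0.17,  1.96, -0.21,  0.53, -0.34]), array([-0.1 ,  0.53,  0.24,  1.99, -0.2 ,  0.64,  0.2 ]), array([ 0.37,  0.61,  0.28,  1.41, -0.17,  1.14,  0.41])]
-103.5 [array([ 0.06,  0.83,  1.04,  1.43, -0.72,  1.29, -2.23]), array([ 0.08,  0.93,  0.96,  1.55, -0.82,  1.1 , -2.14]), array([ 0.22,  0.73, -1.23,  1.82,  0.76,  1.16,  1.83]), array([-1.  ,  0.85,  0.86,  1.96, -0.93,  0.79, -2.77]), array([-0.51,  0.71,  0.94,  2.  , -0.78,  0.84, -2.34]), array([ 0.03,  0.81,  1.06,  1.42, -0.71,  1.32, -2.28])]
```

```bash
python3 - <<'E'
from h import *
q=downq(np.radians(76.5))
ctrl.movep([.564,-.374,.18],q); ctrl.movel([.564,-.374,.10],max_speed=.12)
s,im,d=grab("wrist","g0"); print(s["time"],s["contact_force"])
ctrl.movel([.564,-.374,.0705],max_speed=.05)
s=get_state(); print(s["tcp_pos"],s["contact_force"])
ctrl.close_gripper(force=30)
s,im,d=grab("wrist","g1"); print(s["time"],s["width"],s["tcp_pos"],s["contact_force"])
E
```

```text
7.4833 [-0.06690895 -0.23689618 -0.05729925]
[ 0.56405574 -0.37409618  0.07048618] [0.62370041 0.24294931 0.22512898]
8.7 0.05213194173199918 [ 0.56435521 -0.37412971  0.07087234] [ 0.78537224 -0.80995136  1.18282221]
```

View pics/g0.png

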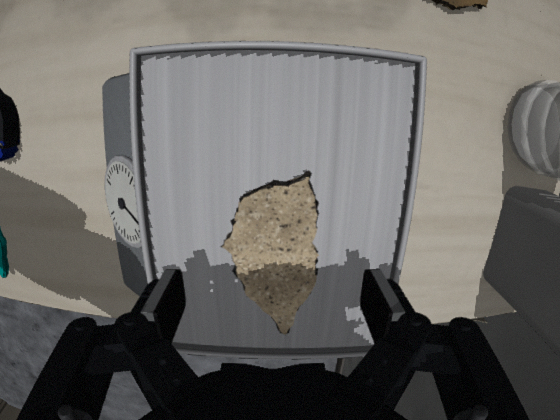

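View pics/g1.png

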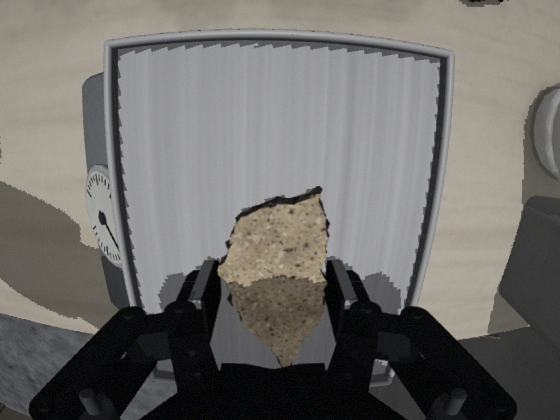

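```bash
python3 - <<'E'
from h import *
ctrl.movel([.564,-.374,.10],max_speed=.06)
s,im,d=grab("wrist","l1"); print(s["time"],s["width"],s["tcp_pos"],s["contact_force"])
ctrl.movel([.564,-.374,.18],max_speed=.12)
s,im,d=grab("wrist","l2"); print(s["width"],s["contact_force"])
W=cloud("wrist",s,d); r=models.masks_of("wrist","weighed_center")
for k in r[:2]:
    P=W[k["mask"]]; P=P[~np.isnan(P[:,0])]; print(k["p"],np.round(k["point"]),np.round(np.percentile(P,[2,50,98],axis=0),3).tolist())
grab("side","l2s")
E
```

```text
9.3917 0.052585364085673936 [ 0.56398843 -0.37389551  0.10014973] [-0.59281661 -0.99928459 -0.74930504]
0.05230078479280223 [-0.69893033 -1.22434374 -2.16264735]
0.88 [279. 271.] [[0.542, -0.414, 0.186], [0.566, -0.367, 0.189], [0.591, -0.335, 0.195]]
0.85 [ 28. 208.] [[0.229, -0.372, 0.002], [0.259, -0.324, 0.01], [0.276, -0.283, 0.016]]
```

View pics/l2.png

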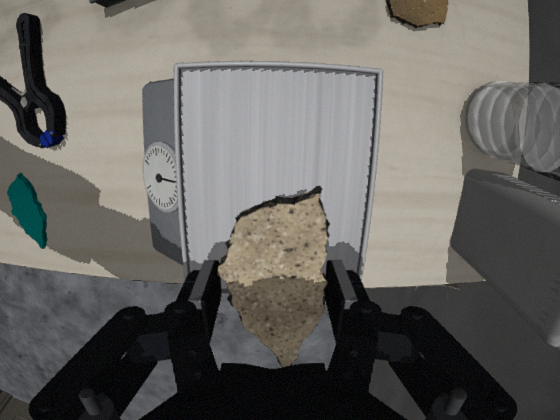

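View pics/l2s.png

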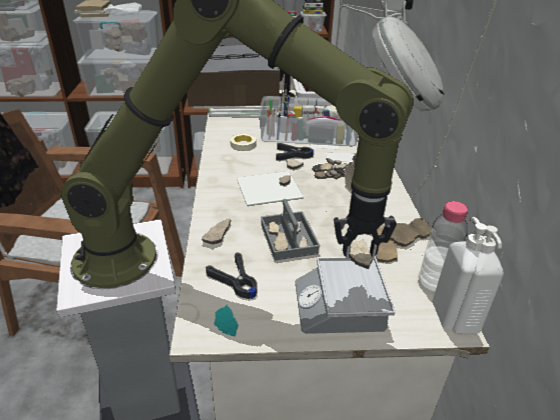

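```bash
python3 - <<'E'
from h import *
ctrl.movel([.564,-.374,.22],max_speed=.15)
q=downq(np.radians(87.1))
ctrl.movep([.493,.236,.18],q); ctrl.movel([.493,.236,.05],max_speed=.12)
ctrl.pause(.2); f0=get_state()["contact_force"]; print(get_state()["time"],f0,get_state()["width"])
z=.0135
ctrl.movel([.493,.236,z],max_speed=.05)
while z>.007:
    f=get_state()["contact_force"]-f0; print(round(z,4),np.round(f,2))
    if f[2]>1.5: break
    z-=.001; ctrl.movel([.493,.236,z],max_speed=.03)
grab("wrist","p0")
E
```

```text
14.4583 [-0.28066301  0.1115404  -0.90221764] 0.0523944308125995
0.0135 [0.33 0.21 0.79]
0.0125 [ 0.89 -0.84  0.24]
0.0115 [-0.06 -0.28 -0.54]
0.0105 [-0.37 -0.82 -0.56]
0.0095 [1.04 1.12 0.83]
0.0085 [ 1.35 -0.71  1.55]
```

View pics/p0.png

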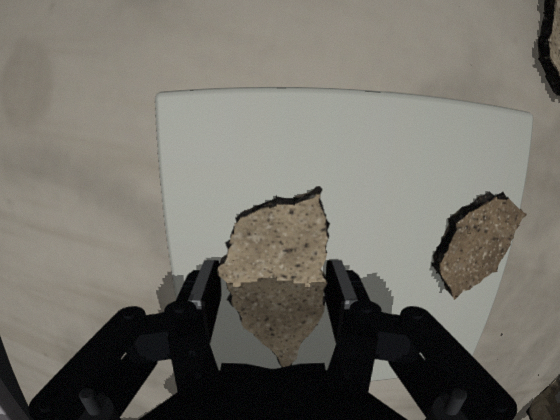

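```bash
python3 - <<'E'
from h import *
ctrl.ungrasp(); ctrl.pause(.2)
ctrl.movel([.493,.236,.09],max_speed=.1)
s,im,d=grab("wrist","p1"); W=cloud("wrist",s,d); print(s["time"],s["width"])
for t in ("weighed_center","pad_sherd_center"):
  for k in models.masks_of("wrist",t)[:3]:
    P=W[k["mask"]]; P=P[~np.isnan(P[:,0])]; print(t,k["p"],np.round(k["point"]),np.round(np.percentile(P,[2,50,98],axis=0),3).tolist())
E
```

```text
18.2417 0.08553573702078911
weighed_center 0.91 [276. 215.] [[0.471, 0.193, 0.016], [0.496, 0.24, 0.019], [0.516, 0.277, 0.024]]
pad_sherd_center 0.71 [417. 196.] [[0.58, 0.224, 0.009], [0.6, 0.249, 0.02], [0.625, 0.272, 0.023]]
```

View pics/p1.png

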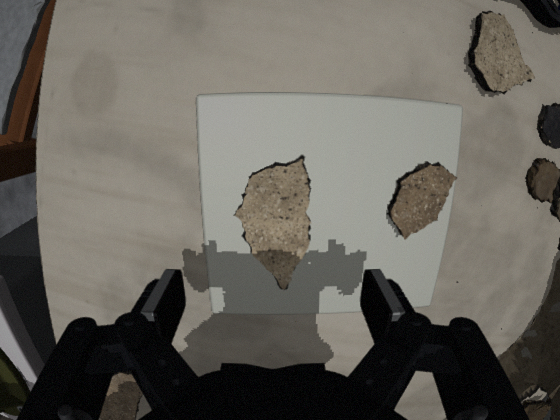

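```bash
python3 - <<'E'
from h import *
ctrl.movel([.493,.236,.22],max_speed=.18)
q=downq(np.radians(85.9))
ctrl.movep([.5094,-.0577,.22],q)
s,im,d=grab("wrist","c0"); W=cloud("wrist",s,d); print(s["time"])
P=W.reshape(-1,3); P=P[~np.isnan(P[:,0])]
for lo,hi in ((.09,.12),(.031,.04)):
    Q=P[(P[:,2]>lo)&(P[:,2]<hi)&(abs(P[:,0]-.51)<.09)&(abs(P[:,1]+.058)<.11)]
    print(len(Q),cv2.minAreaRect(Q[:,:2].astype(np.float32)*1000))
E
```

```text
20.4
2463 ((509.27984619140625, -57.199989318847656), (132.2882843017578, 14.040763854980469), 85.89849090576172)
3248 ((509.2266540527344, -57.64936828613281), (177.36378479003906, 138.31471252441406), 85.93424987792969)
```

View pics/c0.png

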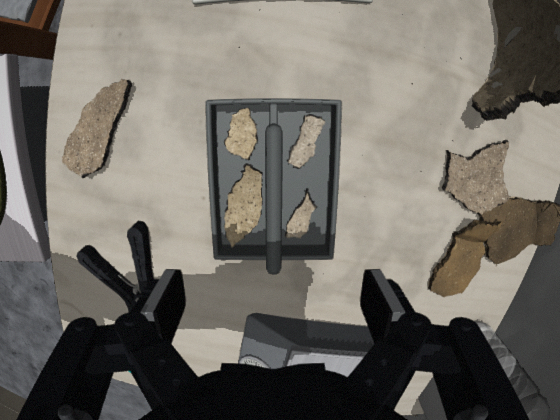

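```bash
python3 - <<'E'
from h import *
ctrl.movel([.5093,-.0576,.078],max_speed=.08)
ctrl.close_gripper(force=70)
s=get_state(); print(s["time"],s["width"],s["tcp_pos"],s["contact_force"])
ctrl.movel([.5093,-.0576,.10],max_speed=.04)
s,im,d=grab("wrist","c1"); print(s["time"],s["width"],s["tcp_pos"],s["contact_force"],s["wrist_torque"])
grab("side","c1s")
W=cloud("wrist",s,d); P=W.reshape(-1,3); P=P[~np.isnan(P[:,0])]
Q=P[(P[:,2]>.051)&(P[:,2]<.064)&(abs(P[:,0]-.51)<.09)&(abs(P[:,1]+.058)<.11)]
A=np.c_[Q[:,:2]-Q[:,:2].mean(0),np.ones(len(Q))]; print(np.linalg.lstsq(A,Q[:,2],rcond=None)[0],len(Q),cv2.minAreaRect(Q[:,:2].astype(np.float32)*1000))
E
```

```text
23.025 0.012596019630493584 [ 0.50950514 -0.05761772  0.07802078] [ 1.17321298 -0.10183815 -0.62882843]
23.725 0.012809264618686693 [ 0.50924374 -0.05755512  0.10006511] [ 0.02447723  0.40012196 -3.221267  ] [-0.00533503 -0.01025258  0.04459268]
[0.00206187 0.01060498 0.05689494] 7191 ((508.4045715332031, -56.64637756347656), (175.6608123779297, 138.45904541015625), 85.87574005126953)
```

View pics/c1.png

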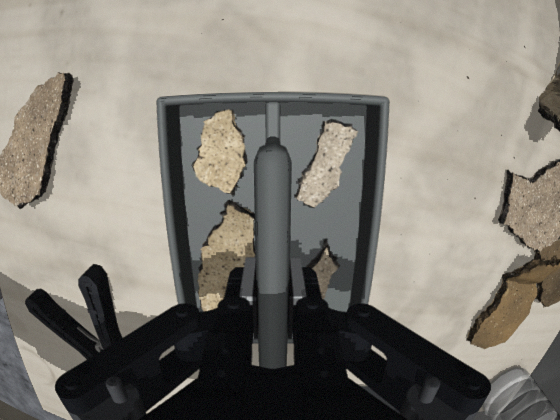

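View pics/c1s.png

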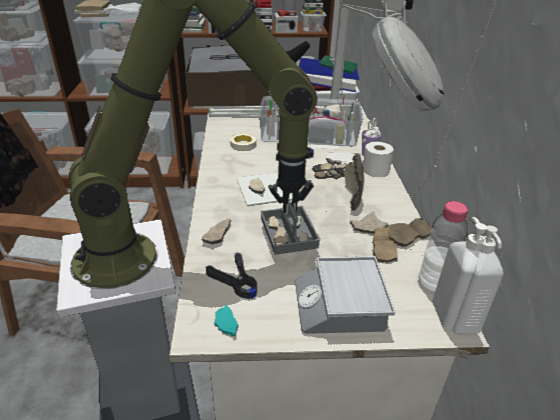

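```bash
python3 - <<'E'
from h import *
ctrl.movel([.5093,-.0576,.21],max_speed=.1)
ctrl.movel([.5682,-.3592,.21],downq(np.radians(74.85)),max_speed=.12)
ctrl.pause(.3)
s,im,d=grab("wrist","d0"); print(s["time"],s["width"],s["tcp_pos"],s["contact_force"],s["wrist_torque"])
W=cloud("wrist",s,d); P=W.reshape(-1,3); P=P[~np.isnan(P[:,0])]
Q=P[(P[:,2]>.150)&(P[:,2]<.180)&(abs(P[:,0]-.568)<.1)&(abs(P[:,1]+.36)<.12)]
print(len(Q),cv2.minAreaRect(Q[:,:2].astype(np.float32)*1000),Q[:,2].mean())
s,im,d=grab("side","d0s"); W=cloud("side",s,d); P=W.reshape(-1,3); P=P[~np.isnan(P[:,0])]
Q=P[(P[:,2]>.155)&(P[:,2]<.172)&(abs(P[:,0]-.568)<.11)&(abs(P[:,1]+.36)<.13)]
print(len(Q),cv2.minAreaRect(Q[:,:2].astype(np.float32)*1000))
E
```

```text
28.0833 0.01310192854994405 [ 0.5682118  -0.35910375  0.21003002] [-0.11076854 -0.0205692  -3.56943904] [ 0.03513563 -0.03428182  0.02807574]
9822 ((567.5737915039062, -358.12322998046875), (175.6064453125, 138.0394287109375), 74.85578155517578) 0.16347088258735906
887 ((569.6983032226562, -362.653076171875), (181.57388305664062, 138.65939331054688), 74.88604736328125)
```

View pics/d0.png

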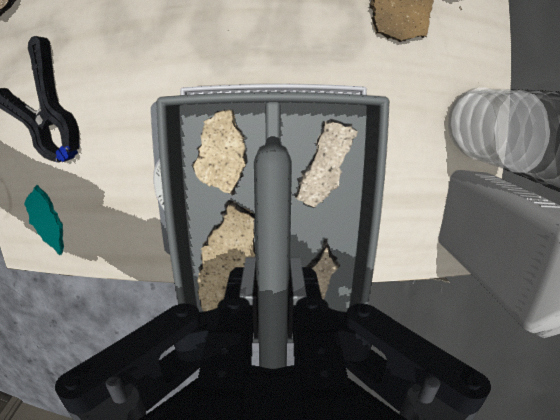

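View pics/d0s.png

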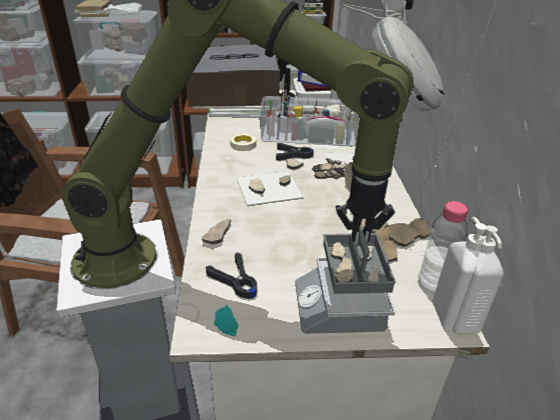

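```bash
python3 - <<'E'
from h import *
x,y=.5682,-.3592
ctrl.movel([x,y,.165],max_speed=.06)
z=.156; 
for z in (.156,.153,.151,.149,.1475,.1465,.1455):
    ctrl.movel([x,y,z],max_speed=.03); ctrl.pause(.1)
    f=np.mean([get_state()["contact_force"]],axis=0); t=get_state()["wrist_torque"]; print(z,np.round(f,2),np.round(t,3),get_state()["time"])
    if f[2]>.3 or np.hypot(f[0],f[1])>6: break
s,im,d=grab("side","e0"); cv2.imwrite("pics/e0c.png",cv2.resize(im[200:350,260:440],None,fx=4,fy=4,interpolation=cv2.INTER_CUBIC))
E
```

```text
0.156 [-0.26 -0.2  -3.92] [ 0.007 -0.031  0.009] 29.6333
0.153 [ 0.56  0.37 -3.57] [ 0.022 -0.038 -0.013] 29.9833
0.151 [ 0.56  0.56 -4.34] [ 0.002 -0.088  0.009] 30.3333
0.149 [ 1.04 -0.46 -1.2 ] [-0.034 -0.075  0.051] 30.6833
0.1475 [ 0.82  0.18 -1.2 ] [-0.076 -0.064  0.006] 31.0333
0.1465 [ 0.77 -0.5  -1.1 ] [-0.045 -0.093  0.016] 31.3833
0.1455 [ 0.95 -0.54 -0.15] [-0.073 -0.172 -0.053] 31.7333
```

View pics/e0c.png

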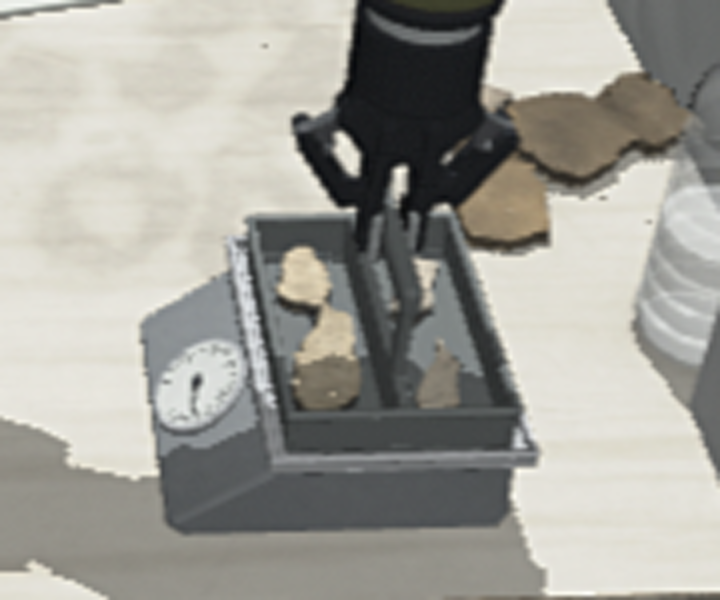

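The caddy sits inside the rim and the needle has turned (view position about (345,295)). Next I release it and rise.

```bash
python3 - <<'E'
from h import *
x,y=.5682,-.3592
ctrl.ungrasp(); ctrl.pause(.2)
ctrl.movel([x,y,.30],max_speed=.1)
ctrl.pause(.3)
s,im,d=grab("wrist","f0"); W=cloud("wrist",s,d); print(s["time"],s["width"],s["contact_force"])
P=W.reshape(-1,3); P=P[~np.isnan(P[:,0])]
R=np.array([[np.cos(np.radians(-15.15)),-np.sin(np.radians(-15.15))],[np.sin(np.radians(-15.15)),np.cos(np.radians(-15.15))]])
for n,lo,hi in (("bar",.155,.19),("rim",.0985,.11)):
    Q=P[(P[:,2]>lo)&(P[:,2]<hi)&(abs(P[:,0]-.568)<.1)&(abs(P[:,1]+.36)<.12)]
    r=cv2.minAreaRect(Q[:,:2].astype(np.float32)*1000); print(n,len(Q),r,"in pan",(np.array(r[0])-[568.2,-359.2])@R, "z",np.percentile(Q[:,2],[50,95]))
    A=np.c_[Q[:,:2]-Q[:,:2].mean(0),np.ones(len(Q))]; print("slope",np.linalg.lstsq(A,Q[:,2],rcond=None)[0][:2])
Q=P[(P[:,2]>.06)&(P[:,2]<.085)&(abs(P[:,0]-.568)<.11)&(abs(P[:,1]+.36)<.12)]; print("pan rim",cv2.minAreaRect(Q[:,:2].astype(np.float32)*1000),np.percentile(Q[:,2],[50,90]))
s,im,d=grab("side","f0s"); W=cloud("side",s,d)
cv2.imwrite("pics/f0c.png",cv2.resize(im[150:350,220:440],None,fx=3,fy=3,interpolation=cv2.INTER_CUBIC))
for t in ("weighed_center","pad_sherd_center","caddy_handle"):
  for k in models.masks_of("side",t)[:3]:
    Q=W[k["mask"]]; Q=Q[~np.isnan(Q[:,0])]; print(t,round(k["p"],2),np.round(k["point"]),np.round(np.percentile(Q,[2,50,98],axis=0),3).tolist())
E
```

```text
34.675 0.08534611363046668 [ 0.2793434   0.12434677 -0.76090225]
bar 2255 ((567.6026611328125, -358.5096435546875), (132.03036499023438, 13.942546844482422), 74.67878723144531) in pan [-0.75700086  0.51025037] z [0.17493419 0.17669493]
slope [-0.00326408 -0.00228483]
rim 3068 ((567.5631103515625, -358.5447998046875), (176.70672607421875, 139.04486083984375), 74.73663330078125) in pan [-0.78598907  0.4659795 ] z [0.10246124 0.10511076]
slope [0.00145175 0.00453564]
pan rim ((568.3568725585938, -359.0885009765625), (197.09490966796875, 158.2117462158203), 75.05583190917969) [0.07209093 0.08179428]
weighed_center 0.88 [225. 319.] [[0.229, -0.375, 0.003], [0.254, -0.328, 0.01], [0.276, -0.288, 0.016]]
weighed_center 0.52 [256. 187.] [[0.473, 0.183, 0.011], [0.497, 0.237, 0.018], [0.518, 0.273, 0.024]]
pad_sherd_center 0.44 [284. 181.] [[0.585, 0.215, 0.009], [0.606, 0.241, 0.018], [0.627, 0.272, 0.024]]
caddy_handle 0.56 [356. 283.] [[0.489, -0.458, 0.066], [0.57, -0.374, 0.085], [0.651, -0.266, 0.175]]
```

View pics/f0c.png

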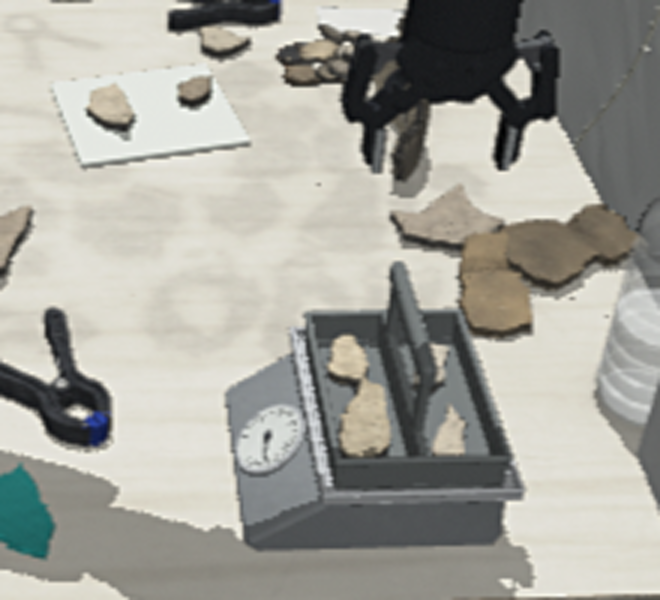

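View pics/f0.png

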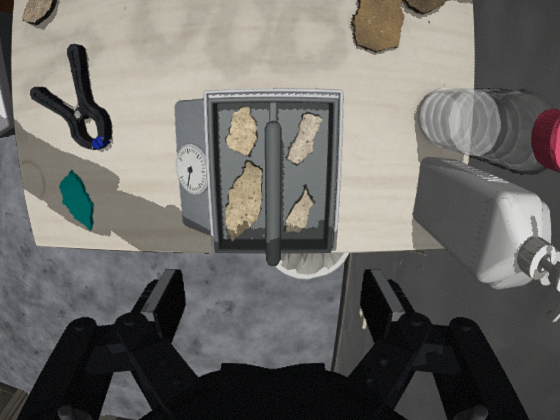

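```bash
python3 -c "
from h import *
print(ticket.close_job(), get_state()['time'])"
```

```text
the job is handed in; nothing more can be done
the job is handed in; nothing more can be done
```

The job is done and handed in at about 35 s of the 64 s allowed; the hand-in gives no verdict.

- **Weighed sherd:** I lifted it off the scale, leaving the turquoise look-alike alone. I laid it flat on the free -x part of the foam pad, about 4.5 cm from the pad centre and clear of the other sherd. The wrist view after release shows it flat and released. The pad sherd still measures where it was, within about 3 mm.
- **Caddy:** I carried it level by its bar, turned it 11° to match the pan, and released it in the pan. It sits inside the rim about 1 mm from the pan centre and tilted less than 0.01 rad. Its height shows the pan sunk about 4.5 mm, and the needle has turned. All four sherds are inside.
- **Robot:** At hand-in the gripper was open, well above the caddy and touching nothing.

**Thin margin:** if the judge's pan reference stays fixed instead of sinking with the pan, the handle is about 92.5 mm above it. The lower limit is 92 mm, so that leaves only about 0.5 mm. If the reference moves with the pan, the height is about 97 mm and well inside the limits.

No check failed. The two cameras disagreed by a few mm on the caddy while it was in the air, but agreed on its angle. I used the wrist camera for the final position.

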